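Click the plate keeper's stop into its notch

ROBOT

A 6-joint arm with a two-finger parallel gripper is mounted at the origin on the work surface. World frame = base frame: x ahead of the robot, y to its left, z up, the work surface at z = 0. Lengths are in m, angles in degrees, forces in N, time in s.
With the tool pointing down it reaches from about 0.4 to 0.825 m from the base axis. Payload 7 kg.
Tool frame: the origin (TCP) lies midway between the tips of the shut fingers; the grasp point (between the pads) lies r.hold_point_z behind it (r.hold_point_z is the distance from the TCP to the grasp point, in m); z points along the fingers, x is the direction in which the jaws open and shut, and the axes are right-handed (so a half turn about z gives the same grasp; the last joint's range is limited). The gripper opens to 88 mm and grips with 3 to 60 N. Pads are 19 mm wide; open, the fingers measure 130 mm over their backs; the gripper's body (78 mm by 193 mm) begins 47 mm behind the grasp point.
Start: joints at [-48.466, 20.546, 0.682, 0, -70.136, -16.507], TCP at [0.286, -0.612, 0.227] pointing down, gripper open.
Joint ranges: [-176.03, 176.03], [-82.01, 121.73], [-58.28, 71.71], [-173.87, 95.51], [-174.79, -0.11], [-173.66, 173.66]. Speed limits (degrees/s): [136.94, 136.94, 172.46, 180, 180, 180].

INTERFACE

Orientations are given as [roll, pitch, yaw] about the fixed x, y, z axes, in that order (R = Rz(yaw) Ry(pitch) Rx(roll)).
In Python, from plant import get_state, viewer, close_job, r gives the robot as it stands.
- The arm moves only by the tool apply_moves, never from a script. Its argument "plan" is a list of rows, each a list of 3 entries, a list of its own where there are three numbers: the closure in counts, from 0 (fully open) to 255 (shut), then the shift along the tool's x, y, z in units of 50 mm (1.0 is 50 mm), then the turn about the tool's z in units of 6 degrees (1.0 is 6 degrees). A call has 1 to 12 rows; each row shifts and turns the commanded pose from where the row before left it, along the tool's axes as they then stand; what a row does not reach is not made up. A row lasts 1/8 s, in which the tool goes at most 62.5 mm and 10.7 degrees, less where a joint would pass 70% of its speed; a pose out of reach is approached as far as the arm can. A call is refused whole if a number of a shift passes 1 or a number of a turn 1, either way. A call with a gripper value outside its range is refused whole. The fingers move at their own pace and stop on an object; "squeeze" is the grip in N (left out, the last holds). Time passes only in rows, so rows that do not move let the fingers close. It gives the time, the measured TCP pose, the force and the opening at its end, in the units of the state.
- get_state(): the state, without advancing time (a new reading comes with each control period).
- viewer.capture(name): name is "side" or "top"; returns a dict with "frame" (480x640x3 uint8, blue, green, red), "K" (3x3 intrinsics, pixels), "R" (3x3) and "t" (3): a world point X has camera coordinates R X + t. Camera axes: x right, y down, z forward; pixel columns grow to the right and rows downward; lengths in m; the calibration is good to about 2 mm. A picture is of the moment at which its call begins. There is no depth.
- close_job(): hands the job in, once; it reports no verdict.
The state is a dict: "time_s": time; "joints": joint angles; "qd": joint speeds; "joint_torque": joint torques, N m; "tcp_pos": TCP position; "eef_rot": TCP orientation; "contact_force": force on the tool from outside, world axes, zero at the start; "moment": the same for the moment, N m; "gripper_width": finger opening in m.
Only numpy, scipy, OpenCV 4.12 (cv2) and the standard library are available. Lean on these libraries where they do the work, as an engineer would, in place of code of your own. Each camera call takes 0.05 s, during which the arm holds its last target.

TASK

Push the wooden stop of the plate keeper along its rail towards the stack of plates, with the fingers against the flat back of its tall paddle, until its spring pin drops into the notch, and then let go and move clear. Only push it: do not pinch the paddle or touch or pull up the brass knob, do not force the stop on past the notch, and do not disturb the plates or the other crockery.

Things in the scene. Friction and masses are not known exactly. Their poses are not given: they have to be found in the camera images.
- board (a point): Centre of the top face of the plate keeper's fixed bamboo board (220 wide along its x, 420 long along its y, top 16 mm above the worktop). Its +y is the push direction, along the rail towards the plates; z is up. A 30 mm wide, 10 mm high aluminium rail runs along the middle of the board. All the points have the same axes
- notch (a point): Middle of the one notch, a 16 mm wide slot across the rail, level with the rail's top (26 mm above the worktop). It lies 45 mm from the board's centre, against the push direction. The stop's pin ends up over this point
- stop (a joint): How far (m) the wooden stop has slid towards the plates: 0 farthest from them (starts at 0 to 0.06), 0.125 seated in the notch, 0.150 end of travel. Steady drag 2 to 5 N, more if fast; it stays where left. Over the last 8 mm the pin sinks into the notch and the push force dips to almost nothing; then the pin blocks the stop and the force climbs steeply (about 10 N per mm). Stop there: under 25 N is safe
- push_point (a point): Where to push, along +y: middle of the flat back of the stop's upright paddle, at its end away from the plates; 76 mm above the worktop, moves with the stop. Paddle: 100 mm wide (x), 12 mm thick, its top 25 mm above this point, lower edge 48 mm below. The pin's axis is 32 mm ahead; a low fence (130 mm wide, top 73 mm above the worktop) has its front 67 mm ahead, 6 mm short of the plates when seated
- pin: Spring pin of the stop with its brass knob (22 mm across, 15 mm high), between paddle and fence, its near edge 21 mm ahead of the back of the paddle. Origin at the centre of the knob's top: 57 mm above notch (83 mm above the worktop) while the pin rides on the rail, 50.5 mm above it (6.5 mm lower) once it has dropped into the notch. The knob is not to be touched
- plate0: Plate 0 of the stack of four (0 lowest), 190 mm across, 9 mm a plate, lying on the board ahead of the stop; origin at the centre of its underside. Leave alone
- plate1: Plate 1 of the stack of four (0 lowest), 190 mm across, 9 mm a plate, lying on the board ahead of the stop; origin at the centre of its underside. Leave alone
- plate2: Plate 2 of the stack of four (0 lowest), 190 mm across, 9 mm a plate, lying on the board ahead of the stop; origin at the centre of its underside. Leave alone
- plate3: Plate 3 of the stack of four (0 lowest), 190 mm across, 9 mm a plate, lying on the board ahead of the stop; origin at the centre of its underside. Leave alone
- bowl: Bowl, 124 mm across and 55 mm high, standing on the plates; origin at the centre of its underside. Leave alone
- mug: Mug, 80 mm across and 95 mm high, on the worktop beside the board; origin at the centre of its underside. Leave alone
- jar: Lidded jar, 60 mm across and 90 mm high, on the worktop on the board's other side; origin at the centre of its underside. Leave alone

How it is judged (in metres and radians):
At the end, for the whole second after the job is handed in: The stop rests in its notch (joint 0.125 within 4 mm) with the pin dropped (its knob's top under 53 mm above the notch point), at rest; each plate is within 12 mm, the bowl, mug and jar within 20 mm of where they stood (value of joint stop between 0.121 and 0.129 m and z of pin in the frame of notch below 0.053 m and velocity of joint stop between -0.01 and 0.01 m/s and distance of each of plate0, plate1, plate2, plate3 from where it was at the start of the episode below 0.012 m and distance of each of bowl, mug, jar from where it was at the start of the episode below 0.02 m); the robot touches nothing.
It fails at once if the stop was forced past the notch (more than 6 mm beyond its seat) (value of joint stop above 0.131 m).
It fails at once if the knob was touched with more than 2 N, or pulled up (contact force between any of the fingers, the arm and pin above 2 N or z of pin in the frame of notch above 0.06 m).
It fails at once if the paddle was pinched: a finger pressed on its front side with more than 2 N (contact force between the fingers and stop_c0 above 2 N).
It fails at once if a plate was shifted or lifted by more than 12 mm (distance of any of plate0, plate1, plate2, plate3 from where it was at the start of the episode above 0.012 m).
It fails at once if the bowl, mug or jar was shifted or lifted by more than 20 mm (distance of any of bowl, mug, jar from where it was at the start of the episode above 0.02 m).
It also fails if it takes over 54 s, if anything falls off the work surface, if the arm or the gripper's body presses on something with over 40 N, if the wrist force passes 120 N, or if a joint passes its speed limit or range.

## Working session

There is one attempt and no reset: what is moved stays moved. The work goes in short steps, Python scripts to look and compute and a tool call to move; the robot and the scene stay as the last step left them, time stands still between calls to the robot, and variables do not carry over. Pictures are saved under pics/ and viewed, and the job is handed in when it is done.

Besides the shell and the picture viewer there is one more tool, called by a JSON object that holds its "name" and its "arguments", one argument or row to a line. apply_moves: Moves the arm, as the interface text tells. Its arguments: {"type":"object","properties":{"plan":{"type":"array","items":{"type":"array"}},"squeeze":{"type":"number"}},"required":["plan"]}

```bash
mkdir -p pics
python3 - <<'E'
from plant import get_state, viewer, r
import cv2,numpy as np,json
print(get_state()); print(r.hold_point_z)
for n in("side","top"):
    c=viewer.capture(n); cv2.imwrite(f"pics/{n}0.png",c["frame"])
    np.savez(n+"cal.npz",K=c["K"],R=c["R"],t=c["t"]); print(n,c["K"],c["R"],c["t"], -np.array(c["R"]).T@c["t"])
E
```

```text
{'time_s': 0.0, 'joints': array([-4.84670586e+01,  2.05910451e+01,  6.33244352e-01, -2.00303226e-02,
       -7.01354679e+01, -1.65050431e+01]), 'qd': array([ 0.03808998,  0.06944882, -0.01267078, -0.03774352,  0.00569003,
       -0.15720019]), 'joint_torque': array([ 1.76365966e-04, -5.82722747e+01,  2.93052703e+01,  6.99711934e+00,
        6.84271901e-03, -1.30273766e-04]), 'tcp_pos': array([ 0.2853111 , -0.61119374,  0.22562335]), 'eef_rot': array([-1.79991554e+02, -9.47754183e-02,  1.15021070e+02]), 'contact_force': array([ 0.72259249, -0.6092538 , -1.12921465]), 'moment': array([-0.06074012,  0.05704562, -0.02793498]), 'gripper_width': 0.087598293782835}
0.0188
side [[513.54218355   0.         315.34968448]
 [  0.         513.54218355 238.96133718]
 [  0.           0.           1.        ]] [[ 0.92730374 -0.3740208  -0.01470425]
 [-0.27918596 -0.6649465  -0.69274912]
 [ 0.24932504  0.64649407 -0.72102873]] [-0.52544854  0.21428598  0.57736771] [ 0.4031238  -0.42730477  0.5570188 ]
top [[522.58714043   0.         317.65936988]
 [  0.         522.58714043 246.49548417]
 [  0.           0.           1.        ]] [[-0.02694891 -0.99919435  0.02973905]
 [-0.99435866  0.02374161 -0.10337892]
 [ 0.10258958 -0.03235723 -0.99419736]] [0.00237729 0.578937   0.70876198] [0.50302349 0.01156405 0.76442847]
```

View pics/side0.png

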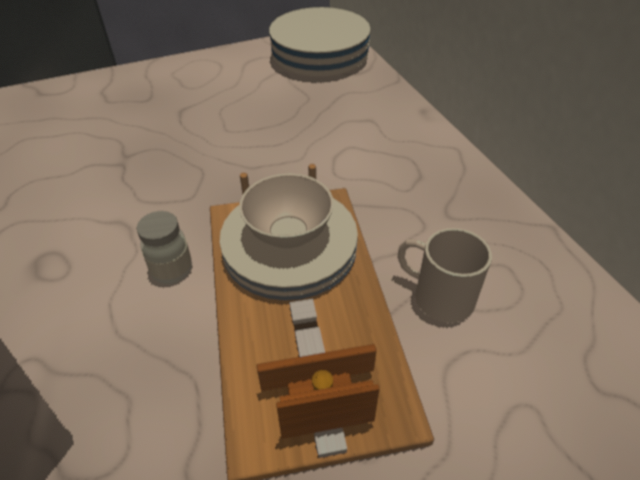

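View pics/top0.png

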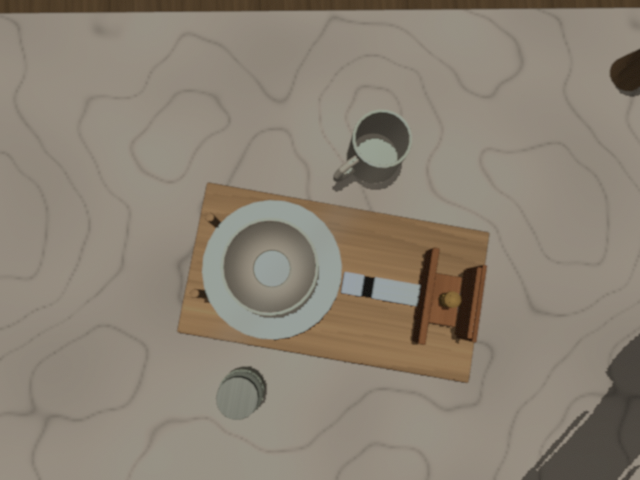

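Both views show the keeper. In the top view the board corners are near (207,184), (488,232), (468,381) and (179,332), and the paddle top runs from about (483,266) to (474,340). I'll enlarge it for better pixel positions.

Run:
```python
import cv2
a=cv2.imread("pics/top0.png")[220:400,330:500]; cv2.imwrite("pics/topz.png",cv2.resize(a,None,fx=3.3,fy=3.3,interpolation=cv2.INTER_CUBIC))
a=cv2.imread("pics/side0.png")[330:480,220:440]; cv2.imwrite("pics/sidez.png",cv2.resize(a,None,fx=3.5,fy=3.5,interpolation=cv2.INTER_CUBIC))
```

```text
(no output)
```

View pics/topz.png

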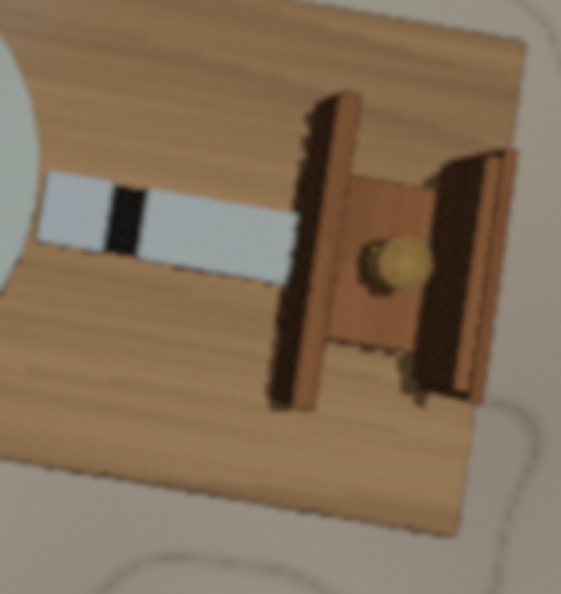

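View pics/sidez.png

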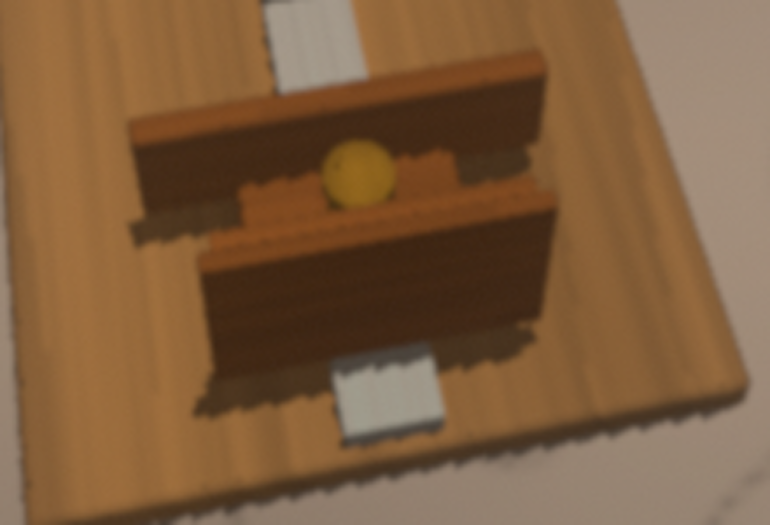

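```bash
cat > h.py <<'E'
import numpy as np
C={n:np.load(f"{n}cal.npz") for n in("side","top")}
def bp(n,uv,z):
    c=C[n]; K,R,t=c["K"],c["R"],c["t"]
    d=R.T@np.linalg.inv(K)@np.array([uv[0],uv[1],1.]); o=-R.T@t
    return o+d*(z-o[2])/d[2]
def proj(n,X):
    c=C[n]; p=c["K"]@(c["R"]@np.array(X)+c["t"]); return p[:2]/p[2]
E
python3 - <<'E'
from h import *
T=[(207,184),(488.8,232.7),(468.2,382.1),(179,332)]
P=np.array([bp("top",p,.016) for p in T]); print(P.round(4), [np.linalg.norm(P[i]-P[(i+1)%4]).round(4) for i in range(4)])
S=np.array([bp("side",p,.016) for p in [(347,190),(432.9,440),(228.6,479),(209,206)]]); print(S.round(4))
c=P.mean(0); 
f=(P[0]+P[3]-P[1]-P[2])[:2]; f/=np.linalg.norm(f); print("center",c,S.mean(0),"yawdir",np.degrees(np.arctan2(f[1],f[0])))
g=(S[0]+S[3]-S[1]-S[2])[:2];print("side dir",np.degrees(np.arctan2(g[1],g[0])))
n=bp("top",(368.2,286.7),.026); print("notch",n, c[:2]-.045*f)
k=bp("top",(453.3,299.7),.083);print("knob",k)
a,b=bp("top",(486.4,265.5),.101),bp("top",(474.8,341.8),.101); print("pad top",a,b,np.linalg.norm(a-b),(a+b)/2)
a2,b2=bp("side",(277.1,406.6),.101),bp("side",(378.9,389.4),.101); print("pad side",a2,b2,np.linalg.norm(a2-b2),(a2+b2)/2)
pm=((a+b+a2+b2)/4)[:2]; rx=np.array([f[1],-f[0]])
for nm,x in(("pad",(a+b)/2),("padS",(a2+b2)/2),("knob",k),("notch",n)):
    d=x[:2]-c[:2]; print(nm,"along",d@f,"across",d@rx)
E
```

```text
[[ 0.6751  0.1452  0.016 ]
 [ 0.5945 -0.263   0.016 ]
 [ 0.3824 -0.2206  0.016 ]
 [ 0.4641  0.1854  0.016 ]] [np.float64(0.4161), np.float64(0.2163), np.float64(0.4141), np.float64(0.2148)]
[[ 0.6779  0.1392  0.016 ]
 [ 0.5946 -0.264   0.016 ]
 [ 0.3835 -0.2203  0.016 ]
 [ 0.4635  0.1885  0.016 ]]
center [ 0.52903705 -0.03827057  0.016     ] [ 0.52986968 -0.03912413  0.016     ] yawdir 78.7229934684022
side dir 78.62512737283029
notch [ 0.5203771  -0.08240647  0.026     ] [ 0.52023718 -0.08240177]
knob [ 0.49916822 -0.18615683  0.083     ]
pad top [ 0.54177239 -0.22614309  0.101     ] [ 0.44563674 -0.20546909  0.101     ] 0.09833350594181374 [ 0.49370456 -0.21580609  0.101     ]
pad side [ 0.44608136 -0.20688537  0.101     ] [ 0.54217409 -0.22760585  0.101     ] 0.09830132451551869 [ 0.49412773 -0.21724561  0.101     ]
pad along -0.18101723880275272 across 6.720483271130145e-05
padS along -0.18234621379476113 across 0.0007637010867269974
knob along -0.15087197496209273 across -0.0003726124435396959
notch along -0.04497725507286056 across 0.00013813891518795274
```

Measurements agree with the given sizes and with each other: the board is about 416 x 215 mm, the notch sits at -45.0 mm, and the paddle is 98 mm wide with its back at -182 mm. That leaves about 105 mm of push, along world direction 78.7°. I'll turn the tool so its y axis lies along the push, and shut the fingers.

{"name": "apply_moves", "arguments": {
  "plan": [
    [255,[0,0,0],-1],
    [255,[0,0,0],-1],
    [255,[0,0,0],-1],
    [255,[0,0,0],-1],
    [255,[0,0,0],-1],
    [255,[0,0,0],-1],
    [255,[0,0,0],-1],
    [255,[0,0,0],-1],
    [255,[0,0,0],-0.95],
    [255,[0,0,0],0],
    [255,[0,0,0],0]
  ],
  "squeeze": 10
}}

```text
time_s: 1.48
tcp_pos: [0.2854, -0.6115, 0.2263]
eef_rot: [180.0, -0.0, 168.6]
contact_force: [-0.4, -0.0, 0.1]
gripper_width: 0.0002
```

{"name": "apply_moves", "arguments": {
  "plan": [
    [255,[-0.25,0.75,0],0],
    [255,[-0.25,0.75,0],0],
    [255,[-0.25,0.75,0],0],
    [255,[-0.25,0.75,0],0],
    [255,[-0.25,0.75,0],0],
    [255,[-0.25,0.75,0],0],
    [255,[-0.25,0.75,0],0],
    [255,[-0.25,0.7,0],0],
    [255,[-0.25,0.7,0],0],
    [255,[-0.25,0.6,0],0],
    [255,[0,0,0],0],
    [255,[0,0,0],0]
  ]
}}

```text
time_s: 2.98
tcp_pos: [0.4789, -0.2805, 0.2266]
eef_rot: [-180.0, -0.0, 168.7]
contact_force: [-0.1, -0.9, 0.0]
gripper_width: 0.0005
```

Run:
```python
from h import *
from plant import get_state, viewer
import cv2
s=get_state(); p=s["tcp_pos"]; f=np.array([np.cos(np.radians(78.7)),np.sin(np.radians(78.7))]); rx=np.array([f[1],-f[0]])
d=p[:2]-np.array([.5294,-.0387]); print(p,s["eef_rot"],"along",d@f,"across",d@rx,s["contact_force"])
cv2.imwrite("pics/side1.png",viewer.capture("side")["frame"]);cv2.imwrite("pics/top1.png",viewer.capture("top")["frame"])
```

```text
[ 0.47888106 -0.28052797  0.22655922] [-1.79997271e+02 -5.60504780e-03  1.68704762e+02] along -0.2470390433902632 across -0.0021543545844923194 [-0.11821175 -0.88922797  0.0468914 ]
```

View pics/side1.png

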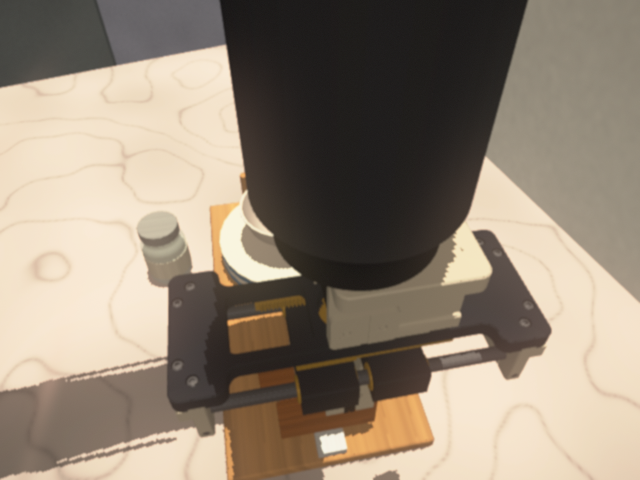

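The tool hangs behind the paddle, square to it and within 2 mm of the centreline. Now I'll lower it to a tip height of about 62 mm.

{"name": "apply_moves", "arguments": {
  "plan": [
    [255,[-0.04,0,0.5],0],
    [255,[0,0,0.5],0],
    [255,[0,0,0.5],0],
    [255,[0,0,0.5],0],
    [255,[0,0,0.5],0],
    [255,[0,0,0.5],0],
    [255,[0,0,0.29],0],
    [255,[0,0,0],0],
    [255,[0,0,0],0],
    [255,[0,0,0],0]
  ]
}}

```text
time_s: 4.32
tcp_pos: [0.4816, -0.2811, 0.0631]
eef_rot: [-180.0, 0.1, 168.7]
contact_force: [-0.3, 0.0, 0.5]
gripper_width: 0.0005
```

```bash
cat > st.py <<'E'
from h import *
from plant import get_state, viewer
import cv2,sys
s=get_state(); p=s["tcp_pos"]; f=np.array([np.cos(np.radians(78.7)),np.sin(np.radians(78.7))]); rx=np.array([f[1],-f[0]])
d=p[:2]-np.array([.5294,-.0387]); F=s["contact_force"];print(s["time_s"],p,"along",d@f,"across",d@rx,"F along",F[:2]@f,F)
if len(sys.argv)>1:
  for n in("side","top"): cv2.imwrite(f"pics/{n}{sys.argv[1]}.png",viewer.capture(n)["frame"])
E
python3 st.py 2
```

```text
4.325 [ 0.48158027 -0.2811403   0.06307285] along -0.24711060682429972 across 0.0006125150738508971 F along -0.053938427787456056 [-0.30925721  0.00679097  0.484856  ]
```

View pics/side2.png

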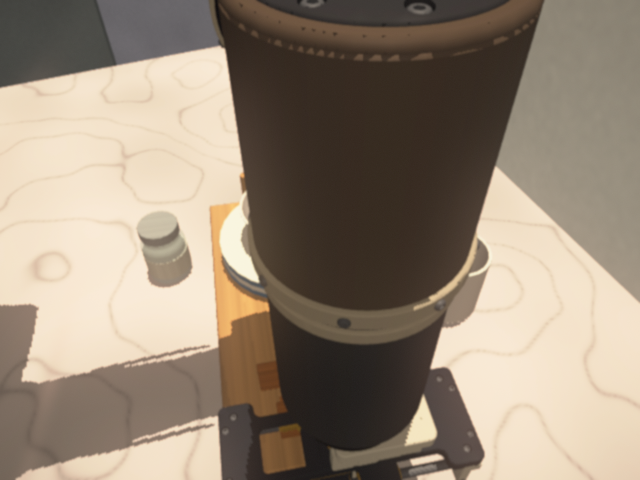

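View pics/top2.png

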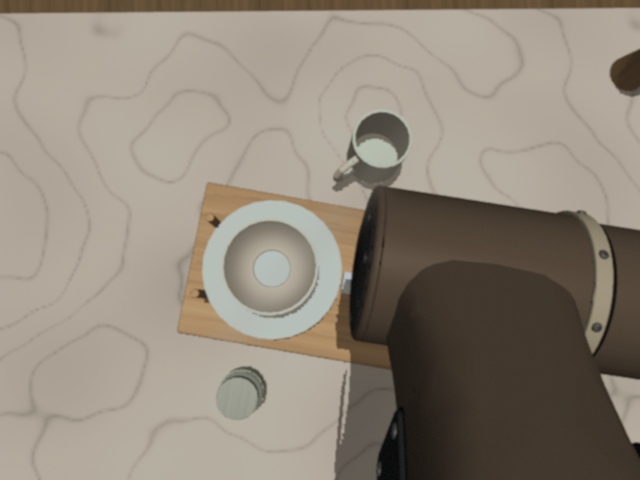

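{"name": "apply_moves", "arguments": {
  "plan": [
    [255,[0,0.2,0],0],
    [255,[0,0.2,0],0],
    [255,[0,0.2,0],0],
    [255,[0,0.1,0],0],
    [255,[0,0.06,0],0],
    [255,[0,0.06,0],0],
    [255,[0,0,0],0]
  ]
}}

```text
time_s: 5.3
tcp_pos: [0.489, -0.2407, 0.062]
eef_rot: [-180.0, -0.0, 168.7]
contact_force: [0.6, -0.6, -0.0]
gripper_width: 0.0004
```

```bash
python3 st.py
```

```text
5.3 [ 0.48898085 -0.24066218  0.06204128] along -0.20596705612752456 across -6.190354582284835e-05 F along -0.5027963675835767 [ 0.58466019 -0.62956256 -0.02908035]
```

{"name": "apply_moves", "arguments": {
  "plan": [
    [255,[0,0.05,0],0],
    [255,[0,0.05,0],0],
    [255,[0,0.05,0],0],
    [255,[0,0.05,0],0],
    [255,[0,0.05,0],0]
  ]
}}

```text
time_s: 5.92
tcp_pos: [0.4914, -0.2284, 0.0621]
eef_rot: [-180.0, -0.0, 168.7]
contact_force: [-0.9, -6.5, -1.1]
gripper_width: 0.0005
```

{"name": "apply_moves", "arguments": {
  "plan": [
    [255,[0,0.05,0],0],
    [255,[0,0.05,0],0]
  ]
}}

```text
time_s: 6.18
tcp_pos: [0.4923, -0.2243, 0.0621]
eef_rot: [-179.9, -0.0, 168.7]
contact_force: [0.3, -6.7, -1.1]
gripper_width: 0.0002
```

{"name": "apply_moves", "arguments": {
  "plan": [
    [255,[0,0.05,0],0],
    [255,[0,0.05,0],0]
  ]
}}

```text
time_s: 6.42
tcp_pos: [0.4932, -0.2194, 0.0621]
eef_rot: [-179.9, -0.0, 168.7]
contact_force: [0.4, -6.3, -1.2]
gripper_width: 0.0003
```

```bash
python3 st.py
```

```text
6.425 [ 0.49320135 -0.21944549  0.0621183 ] along -0.18433466213700775 across -8.054488165096791e-05 F along -6.092840794540438 [ 0.35996514 -6.28521563 -1.23215403]
```

Contact is made and the steady drag is about 6 N. I'll push on, but stop well short of the notch region, which starts at TCP along about -0.10.

{"name": "apply_moves", "arguments": {
  "plan": [
    [255,[0,0.06,0],0],
    [255,[0,0.06,0],0],
    [255,[0,0.06,0],0],
    [255,[0,0.06,0],0],
    [255,[0,0.06,0],0],
    [255,[0,0.06,0],0],
    [255,[0,0.06,0],0],
    [255,[0,0.06,0],0],
    [255,[0,0.06,0],0],
    [255,[0,0.06,0],0],
    [255,[0,0.06,0],0],
    [255,[0,0.06,0],0]
  ]
}}

```text
time_s: 7.92
tcp_pos: [0.5003, -0.1841, 0.0621]
eef_rot: [-179.9, -0.0, 168.7]
contact_force: [0.2, -6.7, -1.7]
gripper_width: 0.0006
```

{"name": "apply_moves", "arguments": {
  "plan": [
    [255,[0,0.05,0],0],
    [255,[0,0.05,0],0],
    [255,[0,0.05,0],0],
    [255,[0,0.05,0],0],
    [255,[0,0.05,0],0],
    [255,[0,0.05,0],0],
    [255,[0,0.05,0],0],
    [255,[0,0.05,0],0],
    [255,[0,0.05,0],0],
    [255,[0,0.05,0],0],
    [255,[0,0.05,0],0],
    [255,[0,0.05,0],0]
  ]
}}

```text
time_s: 9.43
tcp_pos: [0.5063, -0.1547, 0.0621]
eef_rot: [-179.9, 0.0, 168.7]
contact_force: [0.7, -7.2, -1.4]
gripper_width: 0.0007
```

```bash
python3 st.py 3
```

```text
9.425 [ 0.50628304 -0.15473583  0.06211972] along -0.11831611030478255 across 6.794600598279377e-05 F along -6.902672439334185 [ 0.70248311 -7.17949832 -1.37256721]
```

View pics/side3.png

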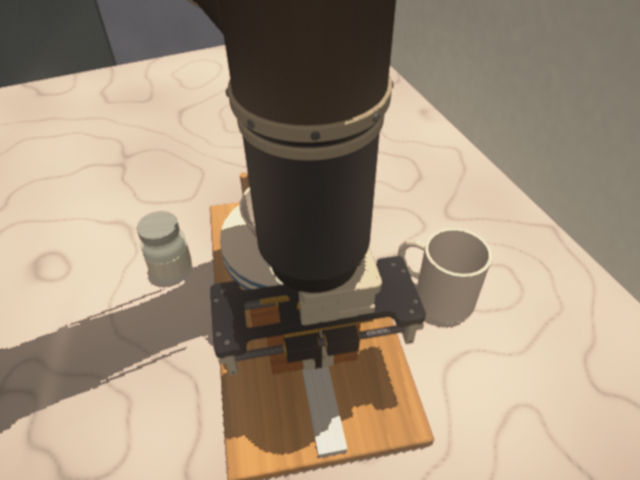

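The fingers are centred on the paddle, pushing along the rail, and everything else is still in place. About 30 mm remain, so I'll use shorter calls and watch the force.

{"name": "apply_moves", "arguments": {
  "plan": [
    [255,[0,0.05,0],0],
    [255,[0,0.05,0],0],
    [255,[0,0.05,0],0],
    [255,[0,0.05,0],0],
    [255,[0,0.03,0],0]
  ]
}}

```text
time_s: 10.15
tcp_pos: [0.5086, -0.1433, 0.0621]
eef_rot: [-179.9, 0.0, 168.7]
contact_force: [1.0, -6.4, -1.9]
gripper_width: 0.0003
```

{"name": "apply_moves", "arguments": {
  "plan": [
    [255,[0,0.03,0],0],
    [255,[0,0.03,0],0],
    [255,[0,0.03,0],0]
  ]
}}

```text
time_s: 10.52
tcp_pos: [0.5095, -0.1389, 0.0621]
eef_rot: [-179.9, 0.0, 168.7]
contact_force: [1.4, -7.2, -2.3]
gripper_width: 0.0002
```

```bash
python3 st.py
```

```text
10.525 [ 0.50947049 -0.13893467  0.06211122] along -0.10219670195931635 across 9.742745224804648e-05 F along -6.7659338268053375 [ 1.38757028 -7.17695051 -2.25317612]
```

{"name": "apply_moves", "arguments": {
  "plan": [
    [255,[0,0.03,0],0],
    [255,[0,0.03,0],0]
  ]
}}

```text
time_s: 10.78
tcp_pos: [0.51, -0.136, 0.0621]
eef_rot: [-179.9, 0.0, 168.7]
contact_force: [0.5, -7.3, -1.2]
gripper_width: 0.0007
```

{"name": "apply_moves", "arguments": {
  "plan": [
    [255,[0,0.03,0],0],
    [255,[0,0.02,0],0]
  ]
}}

```text
time_s: 11.02
tcp_pos: [0.5105, -0.1335, 0.0621]
eef_rot: [-179.9, 0.0, 168.7]
contact_force: [1.7, -7.1, -1.8]
gripper_width: 0.0003
```

```bash
python3 st.py
```

```text
11.025 [ 0.5105211  -0.13353962  0.06208328] along -0.09670036584486646 across 7.052904000730589e-05 F along -6.671791990045868 [ 1.72505622 -7.14838397 -1.75382423]
```

{"name": "apply_moves", "arguments": {
  "plan": [
    [255,[0,0.02,0],0],
    [255,[0,0.02,0],0]
  ]
}}

```text
time_s: 11.28
tcp_pos: [0.5109, -0.1315, 0.0621]
eef_rot: [-180.0, 0.0, 168.7]
contact_force: [1.3, -6.4, -1.6]
gripper_width: 0.0005
```

{"name": "apply_moves", "arguments": {
  "plan": [
    [255,[0,0.02,0],0],
    [255,[0,0.02,0],0]
  ]
}}

```text
time_s: 11.52
tcp_pos: [0.5114, -0.1294, 0.0621]
eef_rot: [-180.0, 0.0, 168.7]
contact_force: [1.7, -5.4, -2.0]
gripper_width: 0.0005
```

The force is starting to dip, so I'll go on in fine steps.

{"name": "apply_moves", "arguments": {
  "plan": [
    [255,[0,0.02,0],0],
    [255,[0,0.02,0],0]
  ]
}}

```text
time_s: 11.78
tcp_pos: [0.5118, -0.127, 0.0621]
eef_rot: [-180.0, 0.0, 168.7]
contact_force: [1.8, -2.4, -0.7]
gripper_width: 0.0002
```

{"name": "apply_moves", "arguments": {
  "plan": [
    [255,[0,0.02,0],0]
  ]
}}

```text
time_s: 11.9
tcp_pos: [0.5119, -0.1258, 0.0621]
eef_rot: [180.0, 0.0, 168.7]
contact_force: [0.1, -2.3, 0.2]
gripper_width: 0.0004
```

```bash
python3 st.py
```

```text
11.9 [ 0.51193265 -0.12584089  0.06211558] along -0.08887428918237654 across -5.3817153931813324e-05 F along -2.2633908527955593 [ 0.07355542 -2.32283266  0.18486339]
```

{"name": "apply_moves", "arguments": {
  "plan": [
    [255,[0,0.02,0],0],
    [255,[0,0,0],0]
  ]
}}

```text
time_s: 12.15
tcp_pos: [0.512, -0.1247, 0.0621]
eef_rot: [180.0, -0.0, 168.7]
contact_force: [0.7, -1.0, 0.9]
gripper_width: 0.0003
```

{"name": "apply_moves", "arguments": {
  "plan": [
    [255,[0,0.015,0],0],
    [255,[0,0,0],0]
  ]
}}

```text
time_s: 12.4
tcp_pos: [0.5121, -0.1243, 0.0621]
eef_rot: [-180.0, -0.0, 168.7]
contact_force: [-0.7, -2.1, 0.6]
gripper_width: 0.0005
```

```bash
python3 st.py
```

```text
12.4 [ 0.51207255 -0.12434423  0.06209506] along -0.08737923480778288 across -0.00020989645892651907 F along -2.1734548718689575 [-0.66619428 -2.0833022   0.58962595]
```

{"name": "apply_moves", "arguments": {
  "plan": [
    [255,[0,0.015,0],0],
    [255,[0,0,0],0]
  ]
}}

```text
time_s: 12.65
tcp_pos: [0.5122, -0.1237, 0.0621]
eef_rot: [-180.0, -0.0, 168.7]
contact_force: [-0.4, -4.1, 0.9]
gripper_width: 0.0003
```

{"name": "apply_moves", "arguments": {
  "plan": [
    [255,[0,0.015,0],0],
    [255,[0,0,0],0]
  ]
}}

```text
time_s: 12.9
tcp_pos: [0.5123, -0.1231, 0.0621]
eef_rot: [-180.0, -0.0, 168.7]
contact_force: [0.3, -5.0, 1.4]
gripper_width: 0.0005
```

```bash
python3 st.py
```

```text
12.9 [ 0.51229416 -0.12309539  0.06208942] along -0.08611117745201498 across -0.00023728404653662792 F along -4.826040194318566 [ 0.31450231 -4.98428783  1.37561862]
```

{"name": "apply_moves", "arguments": {
  "plan": [
    [255,[0,0.015,0],0],
    [255,[0,0,0],0]
  ]
}}

```text
time_s: 13.15
tcp_pos: [0.5124, -0.1227, 0.0621]
eef_rot: [-179.9, -0.0, 168.7]
contact_force: [-0.8, -7.9, 0.4]
gripper_width: 0.0006
```

```bash
python3 st.py 4
```

```text
13.15 [ 0.51236154 -0.12273375  0.06210667] along -0.08574334700910473 across -0.00024207680377481245 F along -7.884986707598215 [-0.82356899 -7.87629623  0.39782249]
```

View pics/side4.png

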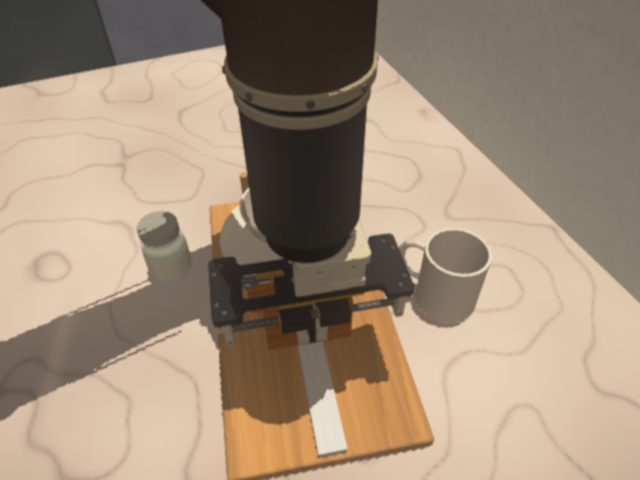

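View pics/top4.png

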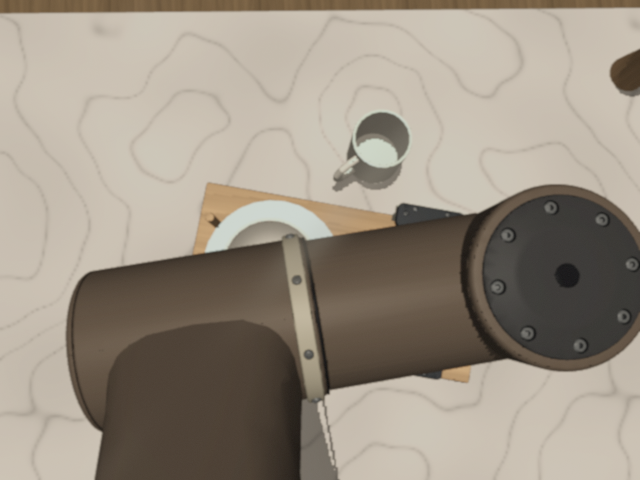

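The force now climbs about 8 N per mm after the dip, which fits a seated pin. I'll take one more small step to confirm, then back off.

{"name": "apply_moves", "arguments": {
  "plan": [
    [255,[0,0.015,0],0],
    [255,[0,0,0],0]
  ]
}}

```text
time_s: 13.5
tcp_pos: [0.5124, -0.1224, 0.0621]
eef_rot: [-179.9, -0.0, 168.7]
contact_force: [-0.0, -10.6, 0.5]
gripper_width: 0.0006
```

{"name": "apply_moves", "arguments": {
  "plan": [
    [255,[0,-0.05,0],0],
    [255,[0,-0.1,0],0],
    [255,[0,-0.2,0],0],
    [255,[0,-0.3,0],0],
    [255,[0,-0.5,0],0],
    [255,[0,0,-0.5],0],
    [255,[0,0,-1],0],
    [255,[0,0,-1],0],
    [255,[0,0,-0.5],0],
    [255,[0,0,0],0]
  ]
}}

```text
time_s: 14.75
tcp_pos: [0.5025, -0.1786, 0.2145]
eef_rot: [180.0, 0.3, 168.7]
contact_force: [0.4, 0.1, -0.6]
gripper_width: 0.0003
```

{"name": "apply_moves", "arguments": {
  "plan": [
    [255,[0.25,-0.75,0],0],
    [255,[0.25,-0.75,0],0],
    [255,[0.25,-0.75,0],0],
    [255,[0.25,-0.75,0],0],
    [255,[0.25,-0.75,0],0],
    [255,[0.25,-0.75,0],0],
    [255,[0.25,-0.75,0],0],
    [255,[0.25,-0.75,0],0],
    [255,[0.25,-0.75,0],0],
    [255,[0.25,-0.75,0],0],
    [255,[0,0,0],0],
    [255,[0,0,0],0]
  ]
}}

```text
time_s: 16.25
tcp_pos: [0.3048, -0.5209, 0.2109]
eef_rot: [179.9, -0.1, 168.7]
contact_force: [-0.1, 0.0, 0.0]
gripper_width: 0.0005
```

```bash
python3 st.py 5
python3 - <<'E'
import cv2
for n,(y0,y1,x0,x1) in dict(top=(200,380,280,460),side=(260,430,210,400)).items():
    a=cv2.imread(f"pics/{n}5.png")[y0:y1,x0:x1]; cv2.imwrite(f"pics/{n}5z.png",cv2.resize(a,None,fx=3.3,fy=3.3,interpolation=cv2.INTER_CUBIC))
E
```

```text
16.25 [ 0.3047781  -0.52085963  0.2108933 ] along -0.5168265961139071 across -0.12579020814678732 F along 0.005506275533797627 [-0.12910477  0.03141281  0.02512709]
```

View pics/top5.png

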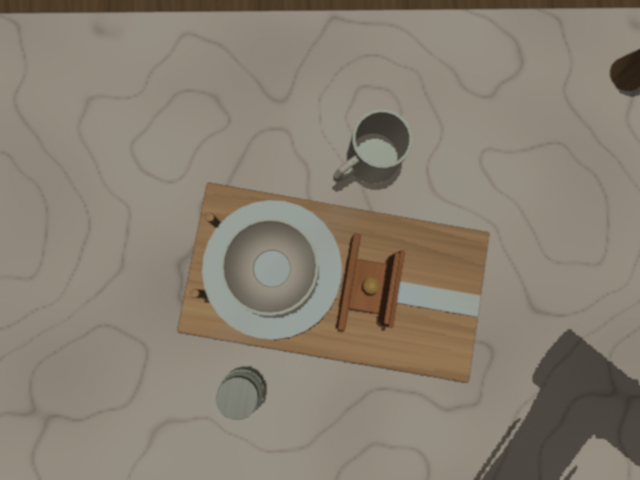

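View pics/top5z.png

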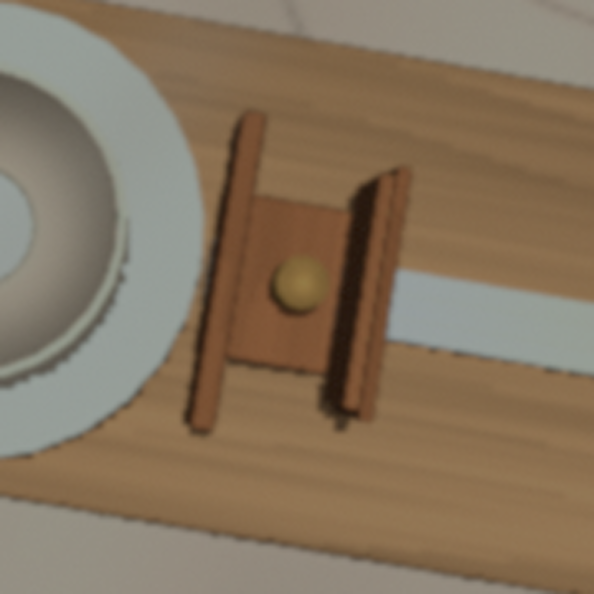

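View pics/side5z.png

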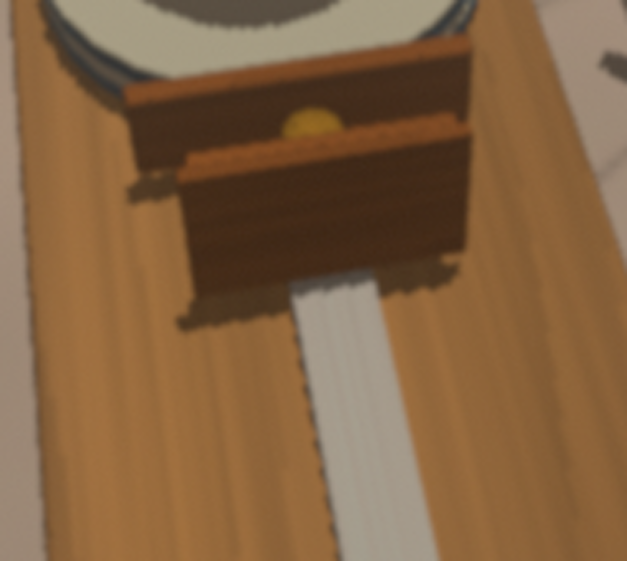

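Run:
```python
from h import *
f=np.array([np.cos(np.radians(78.7)),np.sin(np.radians(78.7))]); rx=np.array([f[1],-f[0]]); c=np.array([.5294,-.0387])
for n,a,b in(("top",(404.5,250.9),(392.7,327.3)),("side",(264.8,314.5),(352.4,300.3))):
    A,B=bp(n,a,.101),bp(n,b,.101); m=((A+B)/2)[:2]-c; print(n,"paddle along",m@f,"across",m@rx,np.linalg.norm(A-B),"-> joint",.125+m@f+.077)
nx=c-.045*f
for z in(.083,.0765):
    k=bp("top",(370.9,286.1),z)[:2]-c; print("knob along",k@f,k@rx)
    th=np.linspace(0,2*np.pi,60); P=np.array([proj("side",[*(nx+.011*(np.cos(t)*rx+np.sin(t)*f)),z]) for t in th]); i=P[:,1].argmin()
    print(z,"side rim top zoom px",(P[i]-[210,260])*3.3, "width", np.ptp(P[:,0])*3.3)
import cv2
# other objects changed?
for n,box in(("top",(150,425,178,342)),("top",(100,190,330,415)),("side",(150,280,130,360)),("side",(225,325,395,495))):
    a=cv2.imread(f"pics/{n}0.png")[box[0]:box[1],box[2]:box[3]];b=cv2.imread(f"pics/{n}5.png")[box[0]:box[1],box[2]:box[3]]
    g=lambda i:np.float32(cv2.cvtColor(i,cv2.COLOR_BGR2GRAY)); print(n,cv2.phaseCorrelate(g(a),g(b)))
```

```text
top paddle along -0.07433091851559297 across 0.00010453950494145744 0.09832208223118072 -> joint 0.12766908148440703
side paddle along -0.07434800279336837 across 0.0009190073736598666 0.09721823041502356 -> joint 0.12765199720663162
knob along -0.041136292327866336 -0.001645718370919747
0.083 side rim top zoom px [311.16298737  95.68269648] width 62.76838268642292
knob along -0.04194954614037941 -0.001320746080404518
0.0765 side rim top zoom px [311.71241648 106.99668351] width 62.276879164714
top ((0.005658811379205986, -0.005251599188341061), 0.9498755007614325)
top ((-0.03964739641546089, -0.013665114929047206), 0.9386178461710611)
side ((0.01759997378972855, 0.482151743942822), 0.9189061214305736)
side ((0.01656324412125798, 0.000678033555850277), 0.9874018348693848)
```

```bash
python3 -c "
from plant import close_job; print(close_job())"
```

```text
the job is handed in; nothing more can be done
None
```

I pushed the stop along its rail with the shut fingers on the back of the paddle until the pin dropped into the notch. Then I backed off, lifted clear and handed the job in. The arm's work took about 16 s of the 54 s allowed.

**Force:** The drag while pushing was 6–7 N. It dipped to about 1 N at the notch, then climbed steeply. I stopped at about 10.6 N, well under the 25 N limit.

**Pin:** In the final side picture the knob's top is where it should be with the pin dropped (row 107 seen; 107 expected if dropped, 96 if not).

**Stop position:** The checks do not quite agree, and all are inside the 0.121–0.129 window:

| Check | Joint value (m) |
|---|---|
| Paddle edge, both cameras | 0.1277 |
| Paddle edge, corrected for its measured width coming out about 2 mm short | about 0.127 |
| Knob, top camera (rough) | 0.128 |
| Force curve | about 0.126 |

The calibration is only good to about 2 mm, so the margin to the upper limit is small by the camera readings. I left it there because the only remedy was to pull or push it back, which was not allowed or was risky.

**Other crockery:** Plates, bowl, mug and jar showed no shift in the top view (under 0.05 pixel). The side view of the plates, bowl and jar gave 0.5 pixel, probably because the stop had moved close to that patch. The robot was touching nothing at hand-in, with a force reading of about 0 N.

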